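Hang the miniature on its side-entry gallery hook

TASK

Take the tall narrow miniature out of the peg rack and hang it on the free hook of the display board, picture facing out. The hook's mouth opens only at its front, below a keeper, so bring the steel bar on the frame's back in sideways against the hook, feel lightly down the keeper until the bar slips into the mouth, then lower it gently into the throat until the hook carries it straight, and let go. Never press or drop it hard on the hook or the board, and leave the other pictures, the brush washer and the brush jar where they are.

Things in the scene. Friction and masses are not known exactly. Their poses are not given: they have to be found in the camera images.
- frame: The miniature to hang: tall narrow dark wooden frame, upright in one of the rack's 3 slots (which one varies). 56 mm wide (y), 110 high (z), 24 deep (x), 0.11-0.23 kg. Origin: centre of its underside. Picture looks to its -x; back at x = +12. The back is hollow: a pocket 38 mm wide, 16 deep, open to +x, inside 9 mm rails. Grip it by its two side edges near the top, closing along y.
- bar (a point): Middle of the lower edge of the rigid steel hanger bar that crosses the pocket in the frame's back (axes as the frame's): 52 mm above the frame's underside, 7.5 mm behind its middle plane. The bar is 3 mm thick (x; its rear face lies 3 mm in from the frame's back), 6 mm high (up from this point) and 38 mm long.
- board: Fixed plywood display board on a wooden foot: 260 mm wide (y), 248 high, 16 thick. Origin: middle of the front face, at table level. The face is the plane x = 0, looking to its -x; a frame hung well has the board's yaw. Flush vertical tracks at y = +48 (free hook) and y = -68 mm; on that one a 60 x 80 x 20 mm picture already hangs, part of the board, underside 135 mm up.
- track (a point): Point on the board's face (axes as the board's) on the free hook's track, 172 mm above the table. The hook is clamped firmly on this vertical line, but its height is not reported: the floor of its throat lies anywhere from 12 mm below to 12 mm above this point. Steel hook, 14 mm wide, rigid, no spring. 25 N between frame and board or hook is too much.
- track_top (a point): Upper end of the same track, 232 mm above the table. The hook's shape, as heights over its throat floor: lip up to 7 mm, standing 8 to 11 mm out from the board's face; open mouth in front from 7 to 16.5; keeper, a solid block as far out as the lip (11), from 16.5 to 44. Throat behind the lip: 2 to 8 mm out. With the bar on the keeper's front the frame's back is 8 mm off the board; with it in the mouth, flush.
- rack: Fixed wooden peg rack, base 200 x 110 mm, 10 thick, with slots at x = -58, 0 and +58 mm, each between four dowels (6 mm thick, tops 52 mm above the table, 27 mm clear gap along x, at y = +-18 mm). Origin: centre of the underside. Things in it stand on the base, 10 mm above the table, with the rack's yaw.
- wide_frame: Bystander in the rack: wide dark frame, 104 mm wide (y), 80 mm high, 24 mm deep. Origin: centre of its underside.
- canvas: Bystander in the rack: unframed square canvas, 70 x 70 mm, 18 mm deep. Origin: centre of its underside.
- brush_washer: Bystander: lidded steel brush-washer tin, 78 mm in diameter, 103 mm high, standing on the table. Origin: centre of its underside.
- brush_jar: Bystander: white ceramic jar of brushes, 72 mm in diameter, 95 mm high, about 210 mm with the brushes. Origin: centre of its underside.
Not all that is in view belongs to the job. Leave any turquoise or yellow look-alike of the frame alone.

How it is judged:
On the way:
1. the miniature is lifted clear of the rack's dowels (z of frame in the frame of rack above 0.055 m), for 0.1 s.
At the end, for the whole second after the job is handed in: The miniature hangs still on the free hook alone: bar in the throat (under 7.2 mm out from the board's face, within 10 mm of the track sideways and within 14.5 mm of the reported track height), upright and square to the board to 0.1 rad (x of bar in the frame of track between -0.0072 and 0 m and y of bar in the frame of track between -0.01 and 0.01 m and z of bar in the frame of track between -0.0145 and 0.0145 m and angle between frame's own z axis and vertical below 0.1 rad and angle between the x axis of frame and the x axis of board, either way round below 0.1 rad and contact force between frame and board above 0.5 N and linear speed of frame below 0.02 m/s and angular speed of frame below 0.2 rad/s); the robot touches nothing.
It fails at once if the miniature is pressed on the hook or the board with more than 25 N (contact force between frame and board above 25 N).
It fails at once if the miniature falls or is flung at the hook (faster than 0.4 m/s within 60 mm of it) (distance between bar and track below 0.06 m and linear speed of frame above 0.4 m/s).
It fails at once if another picture, the brush washer or the brush jar is displaced by more than 20 mm (distance of any of wide_frame, canvas, brush_washer, brush_jar from where it was at the start of the episode above 0.02 m).
It also fails if it takes over 72 s, if anything falls off the work surface, if the arm or the gripper's body presses on something with over 40 N, if the wrist force passes 120 N, or if a joint passes its speed limit or range.

ROBOT

A 7-joint arm with a two-finger parallel gripper is mounted at the origin on the work surface. World frame = base frame: x ahead of the robot, y to its left, z up, the work surface at z = 0. Lengths are in m, angles in rad, forces in N, time in s.
With the tool pointing down it reaches from about 0.425 to 0.925 m from the base axis. Payload 6.8 kg.
Tool frame: the origin (TCP) lies at the very end of the fingers, on their centre line; the grasp point (between the pads) lies 19 mm behind it; y points along the fingers, z is the direction in which the jaws open and shut, and the axes are right-handed (so a half turn about y gives the same grasp; the last joint's range is limited). The gripper opens to 88 mm and grips with 3 to 60 N. Pads are 20 mm wide; open, the fingers measure 115 mm over their backs; the gripper's body (75 mm by 178 mm) begins 61 mm behind the grasp point.
Start: joints at [1.039, 0.477, 0.022, 1.555, -0.011, 1.109, -0.083], TCP at [0.278, -0.615, 0.223] pointing down, gripper open.
Joint ranges: [-2.96, 2.96], [-0.34, 2.1], [-1.41, 1.46], [0.24, 2.44], [-1.37, 4.51], [0.17, 1.92], [-2.96, 2.96]. Speed limits (rad/s): [2.39, 2.39, 3.14, 3.14, 3.14, 3.14, 3.14].

INTERFACE

Orientations are given as a unit quaternion [x, y, z, w].
In Python, from rig import arm gives the robot as it stands.
- The arm moves only by the tool apply_moves, never from a script. Its argument "increments" is one flat list of numbers, 7 for each row, row after row: the finger opening in cm, from 0 to 8.78, then the shift along the tool's x, y, z in cm, then the turn, a rotation vector about the tool's x, y, z in degrees. A call has 1 to 12 rows; each row is the pose to reach, as a shift and turn from the pose commanded when the call began, along the tool's axes at that moment; what a row does not reach only later rows make up. A row lasts 1/10 s, in which the tool goes at most 50 mm and 8.59 degrees, less where a joint would pass 70% of its speed; a pose out of reach is approached as far as the arm can. A call with a gripper value outside its range is refused whole. The fingers move at their own pace and stop on an object; "squeeze" is the grip in N (left out, the last holds). Time passes only in rows, so rows that repeat a pose let the fingers close. It gives the time, the measured TCP pose, the force and the opening at its end, in the units of the state.
- arm.get_obs(): the state, without advancing time (a new reading comes with each control period).
- arm.get_image(name): name is "side" or "top"; returns a dict with "img" (384x512x3 uint8, red, green, blue), "fov_y" (degrees; the focal length in pixels is half the picture's height over the tangent of half this angle, whatever the lens; pixels are square), "cx", "cy" (the principal point, pixels), "view" (4x4, takes a point from world to camera coordinates). Camera axes: x right, y down, z forward; pixel columns grow to the right and rows downward; lengths in m; the calibration is good to about 2 mm. A picture is of the moment at which its call begins. There is no depth.
- arm.finish_job(): hands the job in, once; it reports no verdict.
Trained networks look in the newest picture that a camera, given by its name, has taken for a name from the list of things; names that differ only in an ending like _2 or _b are one class to them, and where a whole thing is asked for, a point or a joint stands for the part that bears it (a point fixed in the world has none). Each returns a list of dicts, best first, with "p" (0 to 1); they miss things now and then, are a little off and sometimes report something else, mostly with a low value. They report only what shows in the picture. A call takes as long as a camera call. They do not tell look-alikes from the thing itself.
- arm.trace(label, camera): "region" (384x512 bool, what is visible of it) and "bbox" ([left, top, right, bottom] in pixels, round what is visible of it).
- arm.spot_point(label, camera): "at" ([column, row] in pixels: a listed point, or the origin of a listed thing).
The state is a dict: "t": time; "joint_pos": joint angles; "qd": joint speeds; "tau": joint torques, N m; "tcp_pos": TCP position; "tool_rot": TCP orientation; "ft_force": force on the tool from outside, world axes, zero at the start; "wrist_torque": the same for the moment, N m; "width": finger opening in m.
Only numpy, scipy, OpenCV 4.12 (cv2) and the standard library are available. Lean on these libraries where they do the work, as an engineer would, in place of code of your own. Each camera call takes 0.05 s, during which the arm holds its last target.

## Working session

There is one attempt and no reset: what is moved stays moved. The work goes in short steps, Python scripts to look and compute and a tool call to move; the robot and the scene stay as the last step left them, time stands still between calls to the robot, and variables do not carry over. Pictures are saved under pics/ and viewed, and the job is handed in when it is done.

Besides the shell and the picture viewer there is one more tool, called after "Call:" as name(argument=value, ...), one argument or row to a line, values as JSON. apply_moves: Moves the arm, as the interface text tells. Its arguments: {"type":"object","properties":{"increments":{"type":"array"},"squeeze":{"type":"number"}},"required":["increments"]}

```bash
mkdir -p pics; ls; python3 - <<'E'
from rig import arm
import cv2,json
o=arm.get_obs();print(o)
for c in ["side","top"]:
    r=arm.get_image(c);cv2.imwrite(f"pics/{c}0.png",r["img"][:,:,::-1]);print(c,r["fov_y"],r["cx"],r["cy"],r["view"])
    for l in ["frame","bar","board","track","track_top","rack","wide_frame","canvas","brush_washer","brush_jar"]:
        print(l,[(round(d["p"],2),[round(float(x)) for x in d["bbox"]]) for d in arm.trace(l,c)][:4] if l not in("bar","track","track_top") else "",[(round(d["p"],2),[round(float(x),1) for x in d["at"]]) for d in arm.spot_point(l,c)][:4])
E
```

```text
pics
{'t': 0.0, 'joint_pos': array([ 1.0388906 ,  0.4777795 ,  0.0223532 ,  1.55644622, -0.01151206,
        1.10929469, -0.08309986]), 'qd': array([-2.37251398e-03, -1.92370981e-05, -1.47577992e-03,  9.14568003e-04,
        9.33728552e-04, -1.46903345e-04,  3.06098728e-03]), 'tau': array([-1.23522219e-03, -5.82860863e+01,  1.53349500e+00, -2.72611517e+01,
       -5.44999237e-02,  1.69901701e-02,  1.74951356e-04]), 'tcp_pos': array([ 0.27731544, -0.61474215,  0.22169801]), 'tool_rot': array([-0.14889847,  0.69190078, -0.6906791 ,  0.1485427 ]), 'ft_force': array([-0.08524343,  0.06918911, -0.1641243 ]), 'wrist_torque': array([-0.0348774 ,  0.01976596,  0.00185729]), 'width': 0.08781880532163339}
side 43.44919521595477 247.05315037059782 190.28855471787494 [[-0.85866653 -0.51237025  0.01298107  0.46696861]
 [-0.36263704  0.58944496 -0.72183725  0.29228544]
 [ 0.3621963  -0.62452491 -0.69194109  1.1484479 ]
 [ 0.          0.          0.          1.        ]]
frame [(0.58, [283, 233, 291, 276]), (0.55, [218, 249, 239, 292])] [(0.81, [295.3, 238.8]), (0.77, [287.1, 268.1]), (0.73, [226.5
[... 923 characters left out ...]
  1.00000000e+00]]
frame [(0.72, [279, 228, 294, 245]), (0.64, [210, 198, 227, 220]), (0.45, [245, 236, 262, 249])] [(0.62, [282.6, 235.2]), (0.53, [220.0, 211.2])]
bar  [(0.72, [283.2, 233.7]), (0.45, [253.2, 243.4])]
board [(0.69, [326, 176, 411, 259])] [(0.88, [351.4, 209.1])]
track  [(0.88, [379.1, 192.0])]
track_top  [(0.72, [388.3, 189.9])]
rack [(0.58, [167, 172, 234, 229])] [(0.92, [200.5, 201.5])]
wide_frame [(0.68, [187, 188, 215, 218])] [(0.54, [200.5, 200.7]), (0.53, [379.1, 192.7]), (0.39, [353.1, 209.8])]
canvas [(0.75, [177, 182, 196, 202])] []
brush_washer [(0.74, [271, 127, 292, 157])] [(0.55, [276.3, 146.9])]
brush_jar [(0.75, [138, 155, 174, 179])] [(0.83, [166.6, 169.9])]
```

```bash
python3 - <<'E'
import cv2
for c,(x0,y0,x1,y1) in dict(side=(100,70,400,340),top=(120,110,430,280)).items():
    im=cv2.imread(f"pics/{c}0.png")
    s=2.5
    cv2.imwrite(f"pics/{c}0c.png",cv2.resize(im[y0:y1,x0:x1],None,fx=s,fy=s,interpolation=cv2.INTER_CUBIC)[:600,:800])
E
```

```text
(no output)
```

View pics/side0c.png

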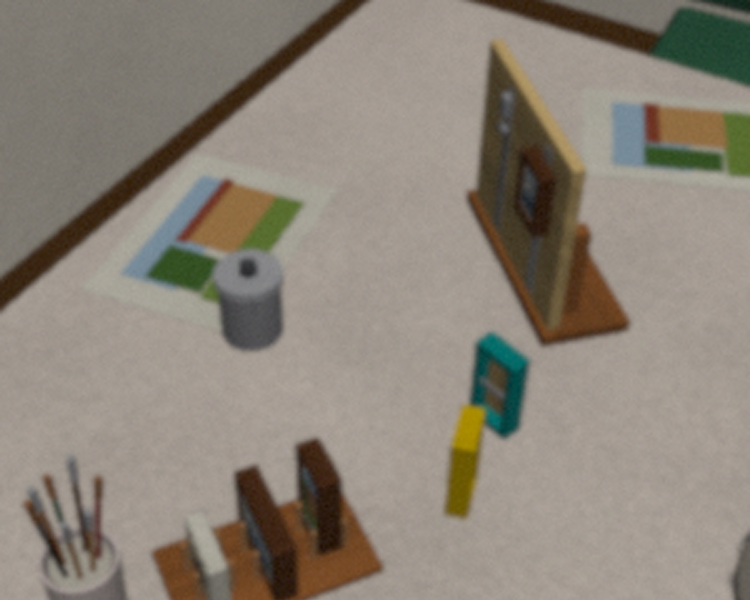

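View pics/top0c.png

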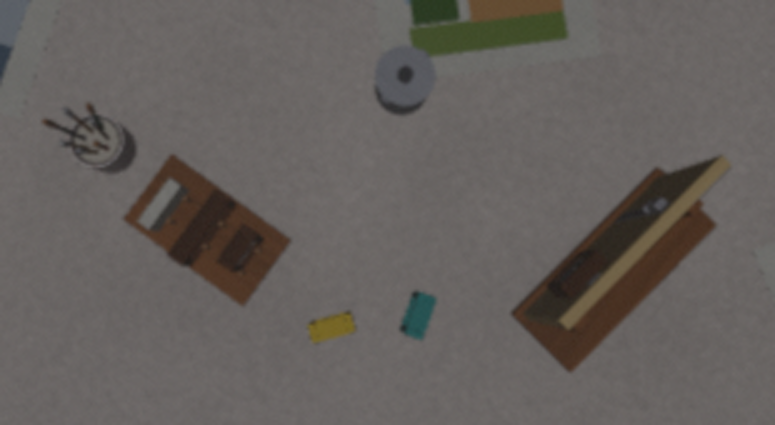

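View pics/side0.png

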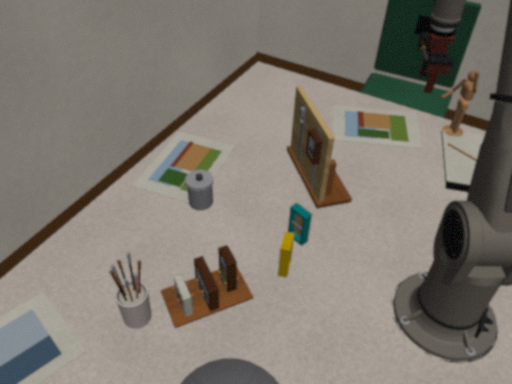

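Candidates, in side-view pixels: the dark tall frame in the rack (228,270), the turquoise look-alike (300,224), the yellow look-alike (287,255), the dark wide frame (207,285), and the small picture hung on the board (314,148). I choose the dark tall one at the robot end of the rack and will check it in close crops.

```bash
python3 - <<'E'
import cv2
for n,c,(x0,y0,x1,y1),s in [("sf","side",(155,235,265,335),6),("tf","top",(160,165,250,235),8),("sb","side",(280,80,360,215),4.4),("tb","top",(320,165,420,265),6)]:
    im=cv2.imread(f"pics/{c}0.png")[y0:y1,x0:x1]
    im=cv2.resize(im,None,fx=s,fy=s,interpolation=cv2.INTER_CUBIC)
    im=cv2.convertScaleAbs(im,alpha=1.6)
    for k in range(x0//10*10+10,x1,10):
        X=int((k+.5-x0)*s);cv2.line(im,(X,0),(X,6),(0,0,255),1);cv2.putText(im,str(k),(X-10,18),0,.35,(0,0,255))
    for k in range(y0//10*10+10,y1,10):
        Y=int((k+.5-y0)*s);cv2.line(im,(0,Y),(6,Y),(0,0,255),1);cv2.putText(im,str(k),(8,Y+4),0,.35,(0,0,255))
    cv2.imwrite(f"pics/{n}.png",im[:600,:800])
E
```

```text
(no output)
```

View pics/sf.png

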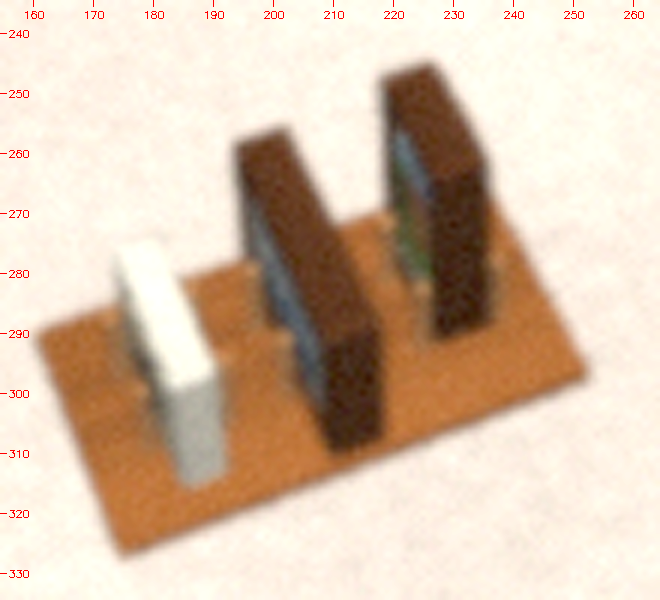

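View pics/tf.png

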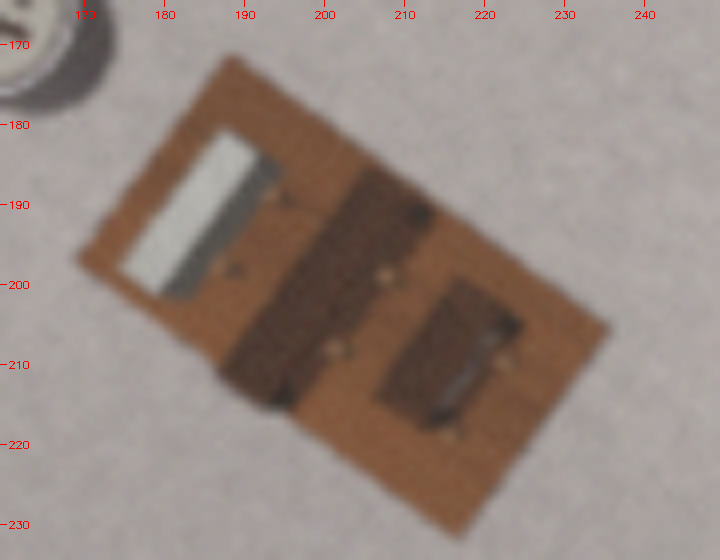

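View pics/sb.png

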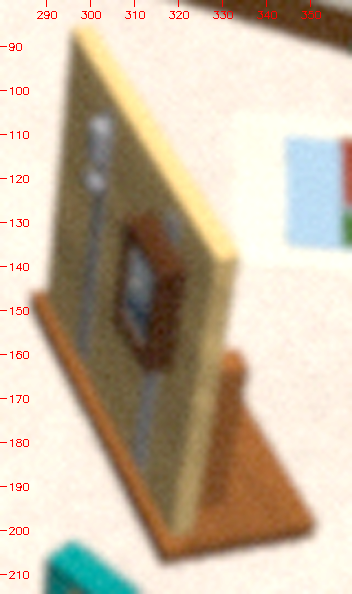

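View pics/tb.png

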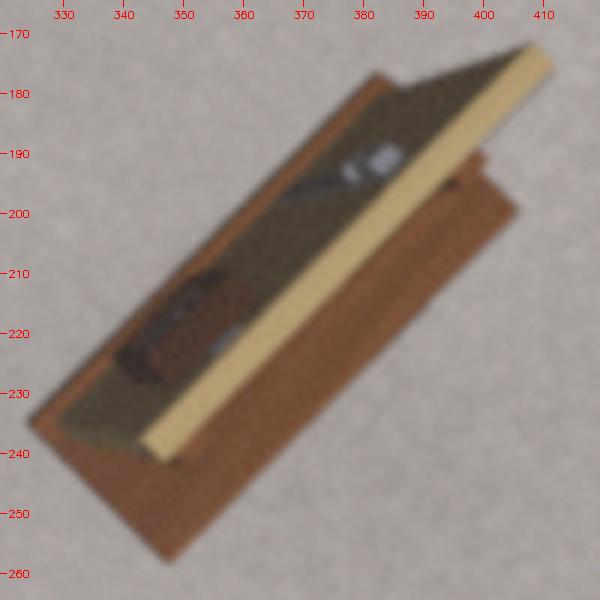

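```bash
cat > h.py <<'E'
import numpy as np
from scipy.optimize import least_squares
from rig import arm
def cam(c):
    r=arm.get_image(c); f=192/np.tan(np.radians(r["fov_y"])/2)
    return dict(f=f,cx=r["cx"],cy=r["cy"],V=np.array(r["view"]),img=r["img"])
def proj(C,P):
    P=np.atleast_2d(P);q=P@C["V"][:3,:3].T+C["V"][:3,3]
    return np.c_[C["f"]*q[:,0]/q[:,2]+C["cx"],C["f"]*q[:,1]/q[:,2]+C["cy"]]
def T(p,L):
    c,s=np.cos(p[2]),np.sin(p[2]);L=np.atleast_2d(L)
    return np.c_[p[0]+c*L[:,0]-s*L[:,1],p[1]+s*L[:,0]+c*L[:,1],L[:,2]]
def fit(obs,p0): # obs list (C,local pts,px)
    fn=lambda p:np.concatenate([(proj(C,T(p,L))-px).ravel() for C,L,px in obs])
    r=least_squares(fn,p0,loss="soft_l1");return r.x,fn(r.x).reshape(-1,2)
def tri(obs): # (C,px)
    A=[];b=[]
    r=least_squares(lambda P:np.concatenate([(proj(C,P)[0]-px) for C,px in obs]),[.5,0,.1]);return r.x,r.fun
E
cat > s1.py <<'E'
from h import *
S=cam("side");Tp=cam("top");A=np.array
import itertools
# rack: guess rack +x points from canvas to frame
L=A([[-.1,.055,.01],[.1,.055,.01],[.1,-.055,.01],[-.1,-.055,.01]])
for C in (S,Tp): C.pop("img")
rt=A([[188.5,171.3],[235.5,205],[216.5,231.5],[169,196.5]])
def ray(C,px,z):
    d=C["V"][:3,:3].T@A([(px[0]-C["cx"])/C["f"],(px[1]-C["cy"])/C["f"],1]);o=-C["V"][:3,:3].T@C["V"][:3,3]
    return o+d*(z-o[2])/d[2]
for p in rt: print(ray(Tp,p,.01).round(4))
p0=ray(Tp,rt.mean(0),.01);d=ray(Tp,rt[1],.01)-ray(Tp,rt[0],.01)
y0=np.arctan2(d[1],d[0])
Ls=L[[0,3]]
best=fit([(Tp,L,rt)],[p0[0],p0[1],y0]);print("rack top",best[0],"\n",best[1].round(1))
print("side pred",proj(S,T(best[0],L)).round(1), "bottom",proj(S,T(best[0],L*[1,1,0])).round(1))
b=best[0]
r=fit([(Tp,L,rt),(S,L[[0,2,3]],A([[160.5,289.5],[252.5,297.],[174.5,326.5]]))],b);print("rack both",r[0],"\n",r[1].round(1))
F=A([[-.012,.028,.12],[.012,.028,.12],[.012,-.028,.12],[-.012,-.028,.12]])
ft=A([[216,198.5],[224.5,204],[214,218.5],[206.5,214]])
fs=A([[218,247],[226.5,244.5],[235.5,262],[227,265.5]])
print(proj(S,T(T(r[0],[[.058,0,0]])[0]*[1,1,0]+[0,0,r[0][2]],F)),fs)
q=T(r[0],[[.058,0,0]])[0];q[2]=r[0][2]
f=fit([(Tp,F,ft)],q);print("frame top",f[0],f[1].round(1))
f=fit([(S,F,fs)],q);print("frame side",f[0],f[1].round(1))
f=fit([(Tp,F,ft),(S,F,fs)],q);print("frame both",f[0],"\n",f[1].round(1),"slot",q)
B=A([[0,.13,.248],[.016,.13,.248],[0,-.13,.248],[.016,-.13,.248]])
bt=A([[343.5,237],[347.5,241.3],[408,171.5],[411.3,175.5]])
bs=A([[327.5,140],[333,138],[296.5,85.5],[300.5,84.]])
# +y end?: board +x points to lower right(top img); 
for flip in(0,1):
  i=[2,3,0,1] if not flip else [0,1,2,3]
  p0=[.4,-.3,-2.4]
  for nm,o in dict(t=[(Tp,B,bt[i])],s=[(S,B,bs[i])],b=[(Tp,B,bt[i]),(S,B,bs[i])]).items():
    bb=fit(o,p0);print("board",flip,nm,bb[0],"\n",bb[1].round(1).tolist())
E
python3 s1.py
```

```text
[0.6117 0.298  0.01  ]
[0.5011 0.1369 0.01  ]
[0.4116 0.1981 0.01  ]
[0.5254 0.3606 0.01  ]
rack top [ 0.51268572  0.24836731 -2.17940941] 
 [[-0.2 -1. ]
 [ 0.6  0.1]
 [ 0.1  0.4]
 [-0.4  0.2]]
side pred [[159.4 287.8]
 [234.6 261.5]
 [252.6 294.7]
 [173.4 324.6]] bottom [[159.9 290.2]
 [234.7 263.9]
 [252.5 297.1]
 [173.8 326.9]]
rack both [ 0.51036837  0.25002236 -2.17360748] 
 [[-0.9 -0.2]
 [ 0.1  0.6]
 [-0.3  1. ]
 [-0.9  1.1]
 [-0.8 -0.6]
 [ 0.6 -1.6]
 [-0.5 -0.8]]
[[218.10681567 249.04070737]
 [227.56514817 245.80139985]
 [237.16525306 263.2113662 ]
 [227.45523319 266.67772859]] [[218.  247. ]
 [226.5 244.5]
 [235.5 262. ]
 [227.  265.5]]
frame top [ 0.48385161  0.19234305 -2.13230552] [[ 1.1  0.5]
 [-0.9 -0.8]
 [-0.5  0. ]
 [ 0.5  0.2]]
frame side [ 0.48133548  0.199722   -2.19310799] [[-0.5  0.5]
 [ 0.5 -0.1]
 [ 0.6 -0.1]
 [-0.6 -0.3]]
frame both [ 0.48273621  0.19696246 -2.17297891] 
 [[-0.   0.9]
 [-2.2 -0.1]
 [-2.5  0.3]
 [-1.3  0.2]
 [-0.5 -0.4]
 [ 0.4 -1.1]
 [ 0.9 -1.3]
 [-0.2 -1.4]] slot [ 0.47748467  0.20224515 -2.17360748]
board 0 t [ 0.50095695 -0.26293455 -2.33931068] 
 [[0.2, -0.6], [1.1, -0.5], [-0.6, 0.6], [-0.4, 0.4]]
board 0 s [ 0.49825342 -0.25592795 -2.36556352] 
 [[-0.6, 0.1], [0.6, 0.9], [-0.2, -1.0], [0.2, 0.1]]
board 0 b [ 0.50060571 -0.26071064 -2.35369186] 
 [[-0.1, 0.0], [0.7, 0.2], [-1.9, 0.2], [-1.8, 0.1], [-1.1, -0.8], [0.1, 0.0], [0.3, -2.4], [0.6, -1.3]]
board 1 t [ 0.48996507 -0.27407648 -5.47716771] 
 [[3.6, 4.8], [-4.6, -3.6], [4.1, 3.3], [-3.4, -4.7]]
board 1 s [ 0.59413402 -0.47493375 -3.0972513 ] 
 [[0.8, -91.0], [-0.1, -87.8], [-0.8, 0.7], [0.2, 3.7]]
board 1 b [ 0.48577886 -0.26991038 -5.49545155] 
 [[1.4, 5.7], [-6.7, -2.8], [3.3, 5.4], [-4.2, -2.7], [7.1, -2.4], [-4.3, 0.5], [4.9, -0.8], [-4.3, 1.3]]
```

```bash
cat > mv.py <<'E'
from h import *
from scipy.spatial.transform import Rotation as R
def Rt(yaw,flip=1): # tool rot for frame yaw: y down, z=+-frame y
    z=flip*np.array([-np.sin(yaw),np.cos(yaw),0]);y=np.array([0,0,-1.]);x=np.cross(y,z)
    return R.from_matrix(np.c_[x,y,z])
def inc(o,pos,rot):
    R0=R.from_quat(o["tool_rot"])
    return (R0.inv().apply(np.array(pos)-o["tcp_pos"])*100).round(2),np.degrees((R0.inv()*rot).as_rotvec()).round(1)
E
python3 - <<'E'
from mv import *
o=arm.get_obs();print(R.from_quat(o["tool_rot"]).as_matrix().round(3))
for fl in(1,-1):
    print(fl,inc(o,[.482,.197,.25],Rt(-2.173,fl)), inc(o,[.482,.197,.25],Rt(-2.354,fl)))
print(inc(o,[.35,-.45,.37],Rt(-2.173,1)))
E
```

```text
[[-0.912  0.     0.411]
 [-0.411 -0.    -0.912]
 [-0.    -1.     0.   ]]
1 (array([-52.03,  -2.73, -65.64]), array([ -0. , -31.2,  -0. ])) (array([-52.03,  -2.73, -65.64]), array([ -0. , -20.8,  -0. ]))
-1 (array([-52.03,  -2.73, -65.64]), array([  0. , 148.8,  -0. ])) (array([-52.03,  -2.73, -65.64]), array([  0. , 159.2,  -0. ]))
(array([-13.4 , -14.73, -12.09]), array([ -0. , -31.2,  -0. ]))
```

Call:
apply_moves(
  increments=[8.78, 0, -5, 0, 0, 0, 0, 8.78, -1, -10, -1, 0, 0, 0, 8.78, -4, -15, -3, 0, -4, 0, 8.78, -8, -15, -6, 0, -8, 0, 8.78, -12, -15, -9.5, 0, -12, 0, 8.78, -16, -15, -13, 0, -16, 0, 8.78, -20, -15, -17, 0, -20, 0, 8.78, -24, -15, -20, 0, -24, 0, 8.78, -28, -15, -24, 0, -28, 0, 8.78, -31, -15, -27.5, 0, -31, 0, 8.78, -33.5, -15, -32, 0, -31, 0, 8.78, -36, -15, -36, 0, -31, 0],
)

```text
t: 3.1
tcp_pos: [0.4547, -0.1589, 0.3729]
tool_rot: [0.328, -0.626, 0.627, -0.328]
ft_force: [1.2, -0.2, 0.6]
width: 0.0878
```

```bash
python3 - <<'E'
from mv import *
o=arm.get_obs();print(o["tcp_pos"],o["t"],o["joint_pos"].round(2),inc(o,[.482,.197,.22],Rt(-2.173,1)))
E
```

```text
[ 0.45472413 -0.15885778  0.37285629] 3.1 [ 0.54  0.06 -0.35  1.77  0.02  1.32 -0.42] (array([-30.8 ,  15.28, -18.03]), array([-0. , -0.2, -0. ]))
```

Call:
apply_moves(
  increments=[8.78, -4, 0, -2, 0, 0, 0, 8.78, -8, 0, -4.5, 0, 0, 0, 8.78, -12, 1, -7, 0, 0, 0, 8.78, -16, 4, -9.5, 0, 0, 0, 8.78, -20, 7, -12, 0, 0, 0, 8.78, -24, 10, -14, 0, 0, 0, 8.78, -28, 12, -16.5, 0, 0, 0, 8.78, -30.8, 15.3, -18, 0, 0, 0, 8.78, -30.8, 17, -18, 0, 0, 0, 8.78, -30.8, 17, -18, 0, 0, 0],
)

```text
t: 4.1
tcp_pos: [0.4797, 0.1957, 0.1998]
tool_rot: [-0.331, 0.626, -0.625, 0.327]
ft_force: [-0.1, -0.4, -0.7]
width: 0.0878
```

```bash
python3 - <<'E'
from mv import *
import cv2
o=arm.get_obs();print(o["tcp_pos"],o["t"],o["joint_pos"].round(2),o["ft_force"])
for c,(x0,y0,x1,y1),s in [("side",(155,175,275,305),4.5),("top",(160,150,260,240),7)]:
    C=cam(c);im=C["img"][y0:y1,x0:x1,::-1]
    im=cv2.resize(im,None,fx=s,fy=s,interpolation=cv2.INTER_CUBIC)
    im=cv2.convertScaleAbs(im,alpha=1.5)
    p=proj(C,o["tcp_pos"])[0];print(c,p)
    q=((p+.5-[x0,y0])*s).astype(int);cv2.circle(im,tuple(int(v) for v in q),4,(0,0,255),1)
    for k in range(x0//10*10+10,x1,10):
        X=int((k+.5-x0)*s);cv2.putText(im,str(k),(X-10,12),0,.35,(0,0,255))
    for k in range(y0//10*10+10,y1,10):
        Y=int((k+.5-y0)*s);cv2.putText(im,str(k),(8,Y+4),0,.35,(0,0,255))
    cv2.imwrite(f"pics/a_{c}.png",im[:600,:800])
E
```

```text
[0.47971527 0.19572957 0.19976229] 4.1 [ 0.03  0.31 -0.65  1.91  0.22  0.99 -1.31] [-0.10701053 -0.3736367  -0.67361854]
side [227.7009946  230.90786646]
top [211.08267597 209.17630019]
```

View pics/a_side.png

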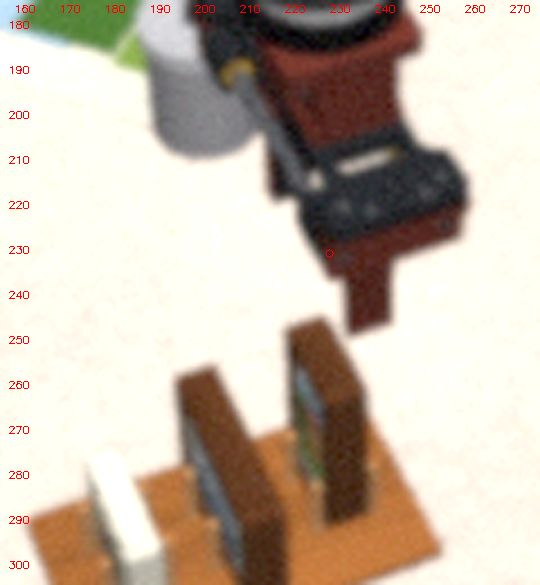

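View pics/a_top.png

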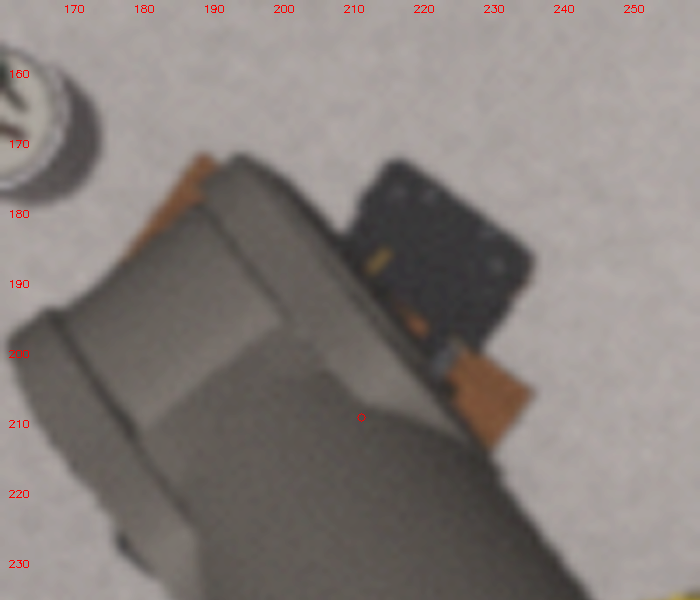

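```bash
python3 - <<'E'
from mv import *
o=arm.get_obs();C=cam("side");M=R.from_quat(o["tool_rot"]).as_matrix();print(M.round(3))
for sz in(-.0575,-.044,.044,.0575):
  for sx in(-.01,.01):
    print(sz,sx,proj(C,o["tcp_pos"]+M@[sx,0,sz])[0].round(1))
f=[.4827,.197,-2.173]
print(proj(C,T(f,[[a,b,.12] for a in(-.012,.012) for b in(-.028,.028)])).round(1))
E
```

```text
[[-0.57  -0.001  0.822]
 [-0.822 -0.001 -0.57 ]
 [ 0.001 -1.    -0.   ]]
-0.0575 -0.01 [233.3 249.1]
-0.0575 0.01 [241.9 246.2]
-0.044 -0.01 [230.8 244.6]
-0.044 0.01 [239.3 241.7]
0.044 -0.01 [215.5 217. ]
0.044 0.01 [223.7 214.4]
0.0575 -0.01 [213.3 213. ]
0.0575 0.01 [221.4 210.5]
[[226.8 264.1]
 [217.5 246.7]
 [236.4 260.7]
 [226.9 243.4]]
```

Call:
apply_moves(
  increments=[8.78, -0.2, 3, 0, 0, 0, 0, 8.78, -0.2, 6, 0, 0, 0, 0, 8.78, -0.2, 8, 0, 0, 0, 0, 8.78, -0.2, 10, 0, 0, 0, 0, 8.78, -0.2, 11, 0, 0, 0, 0, 8.78, -0.2, 11.7, 0, 0, 0, 0, 8.78, -0.2, 11.7, 0, 0, 0, 0],
  squeeze=10,
)

```text
t: 4.95
tcp_pos: [0.4837, 0.1959, 0.0861]
tool_rot: [0.328, -0.626, 0.627, -0.328]
ft_force: [-0.5, -0.3, -0.0]
width: 0.0877
```

Call:
apply_moves(
  increments=[6.6, 0, 0, 0, 0, 0, 0, 6.3, 0, 0, 0, 0, 0, 0, 6.0, 0, 0, 0, 0, 0, 0, 5.8, 0, 0, 0, 0, 0, 0, 5.5, 0, 0, 0, 0, 0, 0, 5.2, 0, 0, 0, 0, 0, 0, 5.0, 0, 0, 0, 0, 0, 0, 5.0, 0, 0, 0, 0, 0, 0],
  squeeze=10,
)

```text
t: 5.75
tcp_pos: [0.4834, 0.1965, 0.0859]
tool_rot: [0.328, -0.626, 0.626, -0.328]
ft_force: [0.5, -0.1, 2.9]
width: 0.056
```

```bash
cat > look.py <<'E'
from mv import *
import cv2,sys
# name cam x0 y0 x1 y1 scale
def look(n,c,x0,y0,x1,y1,s):
    C=cam(c);im=C["img"][y0:y1,x0:x1,::-1]
    im=cv2.convertScaleAbs(cv2.resize(im,None,fx=s,fy=s,interpolation=cv2.INTER_CUBIC),alpha=1.5)
    for k in range(x0//10*10+10,x1,10):
        X=int((k+.5-x0)*s);cv2.putText(im,str(k),(X-10,12),0,.35,(0,0,255));cv2.line(im,(X,14),(X,18),(0,0,255),1)
    for k in range(y0//10*10+10,y1,10):
        Y=int((k+.5-y0)*s);cv2.putText(im,str(k),(8,Y+4),0,.35,(0,0,255));cv2.line(im,(32,Y),(36,Y),(0,0,255),1)
    cv2.imwrite(f"pics/{n}.png",im[:600,:800])
    return C
E
python3 - <<'E'
from look import *
look("g_side","side",160,215,270,315,5.5)
o=arm.get_obs();print(o["t"],o["tcp_pos"],o["width"],o["ft_force"],o["wrist_torque"])
E
```

```text
5.8 [0.4834286  0.19646997 0.08584121] 0.05620074639191194 [-0.53656    -0.68790522  2.24624175] [-0.07549395 -0.03422308  0.02824625]
```

View pics/g_side.png

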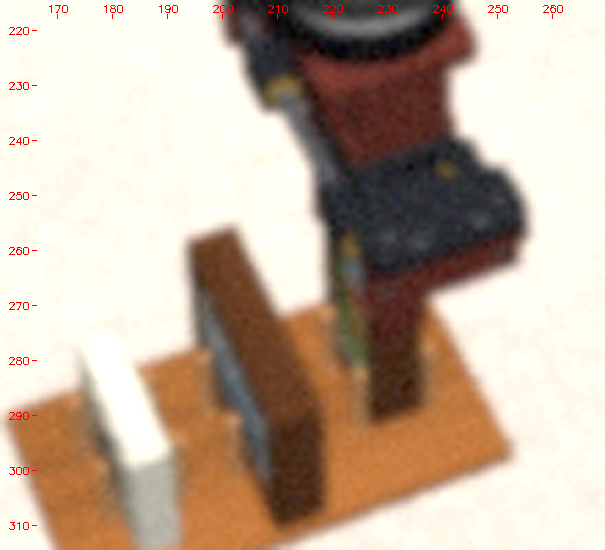

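Call:
apply_moves(
  increments=[5, 0, 0, 0, 0, 0, 0, 5, 0, 0, 0, 0, 0, 0, 5, 0, -1, 0, 0, 0, 0, 5, 0, -2, 0, 0, 0, 0, 5, 0, -4, 0, 0, 0, 0, 5, 0, -6, 0, 0, 0, 0, 5, 0, -8.5, 0, 0, 0, 0, 5, 0, -11, 0, 0, 0, 0, 5, 0, -14, 0, 0, 0, 0, 5, 0, -17, 0, 0, 0, 0, 5, 0, -18, 0, 0, 0, 0, 5, 0, -18, 0, 0, 0, 0],
  squeeze=25,
)

```text
t: 7.0
tcp_pos: [0.4835, 0.1966, 0.2669]
tool_rot: [0.327, -0.626, 0.627, -0.329]
ft_force: [-0.0, -0.4, -3.1]
width: 0.0559
```

```bash
python3 - <<'E'
from look import *
look("l_side","side",160,120,270,225,5.5)
o=arm.get_obs();print(o["t"],o["tcp_pos"],o["width"],o["ft_force"],o["wrist_torque"])
print(arm.spot_point("frame","side")[:2],arm.spot_point("bar","side")[:3])
E
```

```text
7.05 [0.48285607 0.19611223 0.26534665] 0.055810730681386825 [ 0.10147831  0.09590051 -3.93335483] [-0.06298694  0.01306043 -0.00620907]
[{'at': [292.8, 239.2], 'p': 0.96}, {'at': [222.7, 231.4], 'p': 0.91}] [{'at': [290.9, 256.6], 'p': 0.97}, {'at': [227.6, 218.3], 'p': 0.69}, {'at': [297.8, 226.0], 'p': 0.65}]
```

View pics/l_side.png

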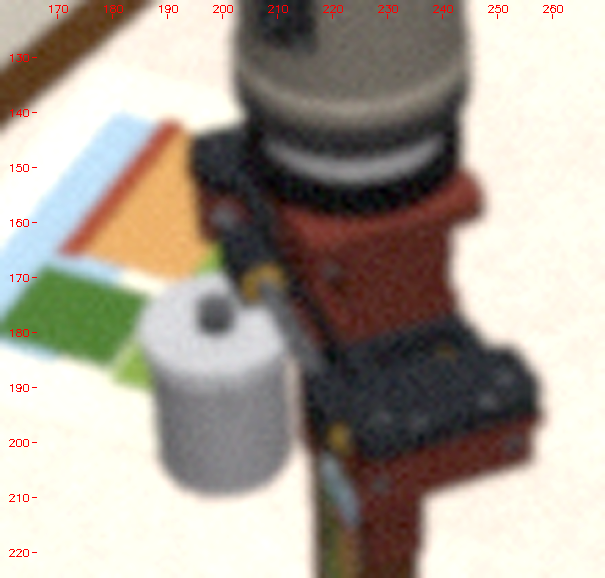

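```bash
python3 - <<'E'
from look import *
C=look("l2_side","side",195,185,275,265,7)
o=arm.get_obs();M=R.from_quat(o["tool_rot"]).as_matrix()
# frame axes: x = -toolx ? print
print(M.round(3))
for dx in(-.003,0,.003):
  for h in(0,.11):
    print(dx,h,[proj(C,o["tcp_pos"]+M@[sx,.076-h,-.028])[0].round(1).tolist() for sx in(-.012+dx,.012+dx)])
print("finger",[proj(C,o["tcp_pos"]+M@[sx,0,-.028-.0135])[0].round(1).tolist() for sx in(-.01,.01)])
E
```

```text
[[-0.57  -0.003  0.822]
 [-0.822 -0.001 -0.57 ]
 [ 0.003 -1.    -0.002]]
-0.003 0 [[225.5, 245.1], [235.6, 241.6]]
-0.003 0.11 [[224.4, 210.0], [235.3, 206.5]]
0 0 [[226.8, 244.6], [236.9, 241.2]]
0 0.11 [[225.7, 209.5], [236.7, 206.1]]
0.003 0 [[228.1, 244.2], [238.2, 240.8]]
0.003 0.11 [[227.1, 209.1], [238.0, 205.6]]
finger [[229.5, 225.1], [238.5, 222.2]]
```

View pics/l2_side.png

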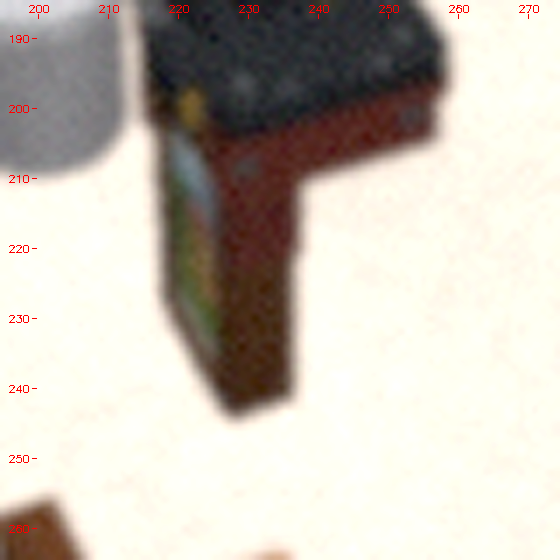

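```bash
python3 - <<'E'
from look import *
C=cam("side");D=cam("top")
b=np.array([.5006,-.2607,-2.354])
for z in (.16,.172,.184):
  for nm,L in dict(lipb=[-.011,.048,z],liptop=[-.011,.048,z+.007],keepb=[-.011,.048,z+.0165],keept=[-.011,.048,z+.044]).items():
    P=T(b,[L]);print(z,nm,proj(C,P)[0].round(1),proj(D,P)[0].round(1))
print(proj(C,T(b,[[0,.048,.172],[0,.048,.232],[0,.048,.01]])).round(1),proj(D,T(b,[[0,.048,.172],[0,.048,.232],[0,.048,.01]])).round(1))
a=cv2.imread("pics/side0.png");x0,y0,s=285,90,14
im=cv2.convertScaleAbs(cv2.resize(a[y0:y0+40,x0:x0+45],None,fx=s,fy=s,interpolation=cv2.INTER_CUBIC),alpha=1.5)
for k in range(0,45,5):cv2.putText(im,str(x0+k),(int((k+.5)*s)-10,10),0,.35,(0,0,255))
for k in range(0,40,5):cv2.putText(im,str(y0+k),(0,int((k+.5)*s)+4),0,.35,(0,0,255))
a=cv2.imread("pics/top0.png");x1,y1=365,180
i2=cv2.convertScaleAbs(cv2.resize(a[y1:y1+20,x1:x1+40],None,fx=s,fy=s,interpolation=cv2.INTER_CUBIC),alpha=1.5)
for k in range(0,40,5):cv2.putText(i2,str(x1+k),(int((k+.5)*s)-10,10),0,.35,(0,0,255))
for k in range(0,20,5):cv2.putText(i2,str(y1+k),(0,int((k+.5)*s)+4),0,.35,(0,0,255))
cv2.imwrite("pics/hook.png",im);cv2.imwrite("pics/hookt.png",i2)
E
```

```text
0.16 lipb [298.3 125.9] [375.1 191.6]
0.16 liptop [298.5 123.9] [375.7 191.5]
0.16 keepb [298.8 121.3] [376.7 191.2]
0.16 keept [299.6 113.4] [379.5 190.5]
0.172 lipb [298.6 122.5] [376.2 191.3]
0.172 liptop [298.9 120.5] [376.9 191.1]
0.172 keepb [299.1 117.8] [377.9 190.9]
0.172 keept [300.  109.9] [380.8 190.1]
0.184 lipb [299.  119.1] [377.4 191. ]
0.184 liptop [299.2 117.1] [378.2 190.8]
0.184 keepb [299.5 114.4] [379.1 190.6]
0.184 keept [300.4 106.3] [382.1 189.8]
[[302.2 122. ]
 [304.2 104.6]
 [297.5 164.1]] [[378.9 194. ]
 [385.3 192.5]
 [364.4 197.4]]
```

View pics/hook.png

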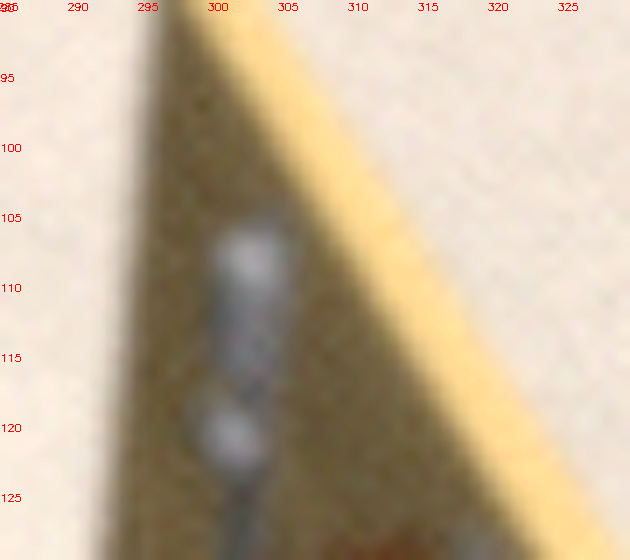

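View pics/hookt.png

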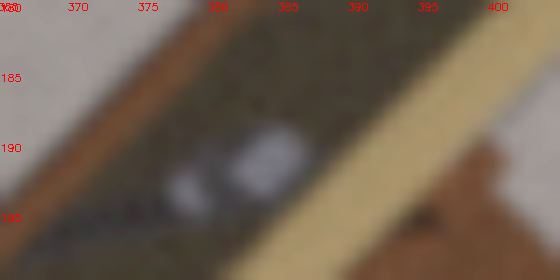

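```bash
python3 - <<'E'
from look import *
o=arm.get_obs();b=np.array([.5006,-.2607,-2.354])
for x in(-.075,-.055):
  P=T(b,[[x,.048,.228]])[0];print(P,inc(o,P,Rt(b[2])))
P=[.58,.0,.26];print(inc(o,P,Rt(b[2])))
E
```

```text
[ 0.58753203 -0.2414173   0.228     ] (array([29.97,  3.63, 33.55]), array([ 0.1, 10.2,  0.1]))
[ 0.57342096 -0.25559044  0.228     ] (array([31.94,  3.64, 33.2 ]), array([ 0.1, 10.2,  0.1]))
(array([10.56,  0.42, 19.18]), array([ 0.1, 10.2,  0.1]))
```

Call:
apply_moves(
  increments=[5, 1, 0, 1.8, 0, 0, 0, 5, 3, 0, 5, 0, 1, 0, 5, 5.5, 0, 9, 0, 3, 0, 5, 8, 0, 13, 0, 4, 0, 5, 10.5, 0.4, 17, 0, 5.5, 0, 5, 14, 1, 20.5, 0, 7, 0, 5, 17.5, 1.5, 24, 0, 8, 0, 5, 21, 2, 27, 0, 9, 0, 5, 24.5, 2.5, 30, 0, 10, 0, 5, 27, 3, 32, 0, 10.2, 0, 5, 29, 3.4, 33.2, 0, 10.2, 0, 5, 30, 3.6, 33.5, 0, 10.2, 0],
)

```text
t: 8.5
tcp_pos: [0.5865, -0.2441, 0.2278]
tool_rot: [-0.271, 0.654, -0.653, 0.269]
ft_force: [-0.9, 0.4, -1.9]
width: 0.0557
```

Call:
apply_moves(
  increments=[5, 0, 0, 0, 0, 0, 0, 5, 0, 0, 0, 0, 0, 0],
)

```text
t: 8.7
tcp_pos: [0.5878, -0.2391, 0.2295]
tool_rot: [-0.271, 0.653, -0.652, 0.272]
ft_force: [0.1, 1.3, -2.2]
width: 0.056
```

```bash
python3 - <<'E'
from look import *
C=look("b_side","side",250,60,370,220,3.7)
D=look("b_top","top",310,150,430,240,6.5)
o=arm.get_obs();M=R.from_quat(o["tool_rot"]).as_matrix();print(M.round(3),o["tcp_pos"],o["t"],o["ft_force"],o["width"])
b=np.array([.5006,-.2607,-2.354])
print(inc(o,T(b,[[-.055,.048,.228]])[0],Rt(b[2])))
for nm,C in (("side",C),("top",D)):
  for h in(0,.11):
    print(nm,h,[proj(C,o["tcp_pos"]+M@[sx,.076-h,sz])[0].round(1).tolist() for sz in(-.028,.028) for sx in(-.012,.012)])
E
```

```text
[[-0.704  0.001  0.71 ]
 [-0.71   0.001 -0.704]
 [-0.001 -1.    -0.   ]] [ 0.58828701 -0.23857009  0.23001573] 8.8 [-0.47590802  0.81721484 -2.34853639] 0.05575547688401665
(array([2.26, 0.2 , 0.14]), array([ 0. ,  0.1, -0.1]))
side 0 [[275.4, 137.3], [283.4, 136.1], [269.9, 126.0], [277.7, 124.9]]
side 0.11 [[277.6, 104.9], [286.1, 103.7], [271.7, 93.9], [280.0, 92.8]]
top 0 [[348.9, 179.9], [354.6, 185.6], [362.0, 167.0], [367.7, 172.6]]
top 0.11 [[358.1, 175.6], [364.3, 181.9], [372.4, 161.4], [378.7, 167.7]]
```

View pics/b_side.png

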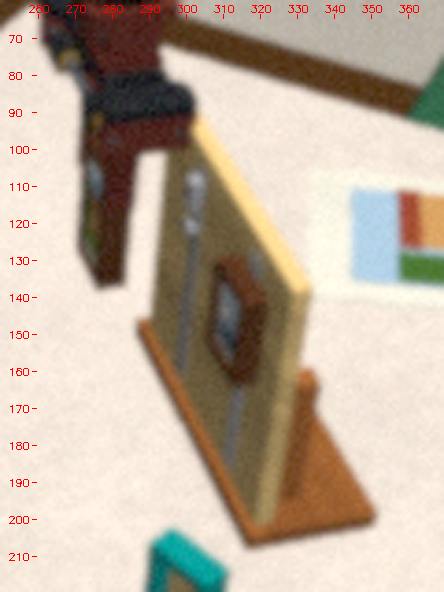

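View pics/b_top.png

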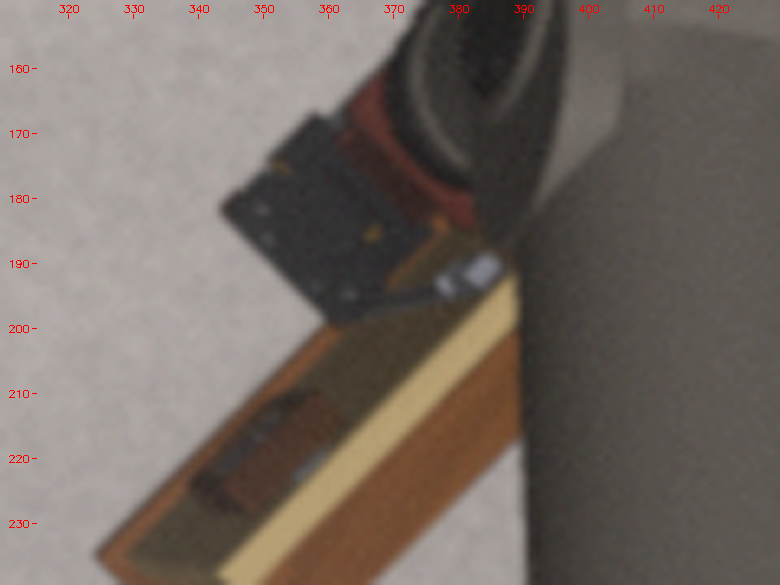

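Call:
apply_moves(
  increments=[5, 0.5, 0.4, 0.1, 0, 0, 0, 5, 1, 0.7, 0.1, 0, 0, 0, 5, 1.5, 0.7, 0.1, 0, 0, 0, 5, 2, 0.7, 0.1, 0, 0, 0, 5, 2.5, 0.7, 0.1, 0, 0, 0, 5, 3, 0.7, 0.1, 0, 0, 0, 5, 3.5, 0.7, 0.1, 0, 0, 0, 5, 4, 0.7, 0.1, 0, 0, 0, 5, 4.3, 0.7, 0.1, 0, 0, 0, 5, 4.5, 0.7, 0.1, 0, 0, 0, 5, 4.5, 0.7, 0.1, 0, 0, 0, 5, 4.5, 0.7, 0.1, 0, 0, 0],
  squeeze=20,
)

```text
t: 10.0
tcp_pos: [0.5567, -0.2733, 0.2227]
tool_rot: [-0.271, 0.653, -0.653, 0.271]
ft_force: [0.1, -0.2, -1.7]
width: 0.0558
```

```bash
cat > st.py <<'E'
from look import *
b=np.array([.5006,-.2607,-2.354])
def st():
    o=arm.get_obs();c,s=np.cos(b[2]),np.sin(b[2]);d=o["tcp_pos"][:2]-b[:2]
    f=o["ft_force"];yaw=R.from_quat(o["tool_rot"]).as_matrix()[:,0]
    w=o["wrist_torque"]
    print("t %.2f loc x %.1f y %.1f z %.1f mm | Fx %.1f Fy %.1f Fz %.1f | Mx %.2f My %.2f| yaw %.3f w %.4f"%(o["t"],*(1e3*np.array([c*d[0]+s*d[1],-s*d[0]+c*d[1],o["tcp_pos"][2]])),c*f[0]+s*f[1],-s*f[0]+c*f[1],f[2],c*w[0]+s*w[1],-s*w[0]+c*w[1],np.arctan2(yaw[1],yaw[0]),o["width"]))
E
python3 - <<'E'
from st import *
st()
C=look("c_side","side",260,70,330,160,6.5)
st()
E
```

```text
t 10.00 loc x -30.6 y 48.7 z 222.7 mm | Fx 0.1 Fy 0.2 Fz -1.7 | Mx 0.03 My 0.02| yaw -2.355 w 0.0558
t 10.05 loc x -30.7 y 48.7 z 222.7 mm | Fx -0.0 Fy -0.1 Fz -2.7 | Mx 0.07 My 0.06| yaw -2.354 w 0.0559
```

View pics/c_side.png

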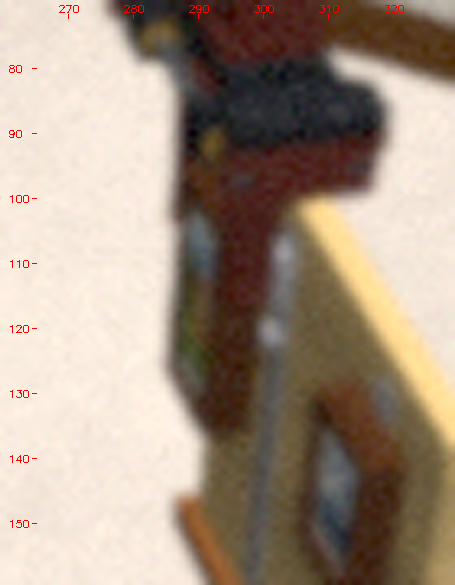

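Call:
apply_moves(
  increments=[5, 0.2, 0, 0, 0, 0, 0, 5, 0.4, 0, 0, 0, 0, 0, 5, 0.5, 0, 0, 0, 0, 0, 5, 0.6, 0, 0, 0, 0, 0, 5, 0.6, 0, 0, 0, 0, 0],
)

```text
t: 10.55
tcp_pos: [0.5522, -0.278, 0.2227]
tool_rot: [0.271, -0.653, 0.653, -0.271]
ft_force: [0.6, 0.8, -2.3]
width: 0.056
```

```bash
python3 -c "
from st import *
st()"
```

```text
t 10.55 loc x -24.2 y 48.8 z 222.7 mm | Fx -1.0 Fy -0.1 Fz -2.3 | Mx 0.08 My 0.02| yaw -2.355 w 0.0560
```

Call:
apply_moves(
  increments=[5, 0.1, 0, 0, 0, 0, 0, 5, 0.2, 0, 0, 0, 0, 0, 5, 0.2, 0, 0, 0, 0, 0],
)

```text
t: 10.85
tcp_pos: [0.5508, -0.2794, 0.2226]
tool_rot: [0.271, -0.653, 0.653, -0.271]
ft_force: [0.3, 0.3, -2.3]
width: 0.0563
```

```bash
python3 -c "
from st import *
st()"
```

```text
t 10.85 loc x -22.2 y 48.7 z 222.6 mm | Fx -0.4 Fy 0.0 Fz -2.3 | Mx 0.06 My -0.02| yaw -2.355 w 0.0563
```

Call:
apply_moves(
  increments=[5, 0.1, 0, 0, 0, 0, 0, 5, 0.2, 0, 0, 0, 0, 0, 5, 0.2, 0, 0, 0, 0, 0],
)

```text
t: 11.15
tcp_pos: [0.5494, -0.2808, 0.2227]
tool_rot: [0.271, -0.653, 0.653, -0.271]
ft_force: [-0.8, -0.3, -3.6]
width: 0.0558
```

```bash
python3 -c "
from st import *
st()"
```

```text
t 11.15 loc x -20.2 y 48.8 z 222.7 mm | Fx 0.7 Fy -0.4 Fz -3.6 | Mx 0.08 My 0.00| yaw -2.355 w 0.0558
```

Call:
apply_moves(
  increments=[5, 0.1, 0, 0, 0, 0, 0, 5, 0.15, 0, 0, 0, 0, 0, 5, 0.15, 0, 0, 0, 0, 0],
)

```text
t: 11.45
tcp_pos: [0.5484, -0.2818, 0.2227]
tool_rot: [0.271, -0.653, 0.653, -0.271]
ft_force: [-0.3, 0.3, -2.5]
width: 0.0557
```

```bash
python3 -c "
from st import *
st()"
```

```text
t 11.45 loc x -18.7 y 48.7 z 222.7 mm | Fx -0.0 Fy -0.4 Fz -2.5 | Mx 0.03 My 0.02| yaw -2.355 w 0.0557
```

Call:
apply_moves(
  increments=[5, 0.1, 0, 0, 0, 0, 0, 5, 0.15, 0, 0, 0, 0, 0, 5, 0.15, 0, 0, 0, 0, 0],
)

```text
t: 11.75
tcp_pos: [0.5481, -0.282, 0.2227]
tool_rot: [-0.271, 0.653, -0.653, 0.272]
ft_force: [2.7, 2.5, -3.2]
width: 0.0561
```

```bash
python3 -c "
from st import *
st()"
```

```text
t 11.75 loc x -18.5 y 48.7 z 222.7 mm | Fx -3.7 Fy 0.1 Fz -3.2 | Mx 0.13 My 0.90| yaw -2.354 w 0.0561
```

Call:
apply_moves(
  increments=[5, 0, 0.1, 0, 0, 0, 0, 5, 0, 0.2, 0, 0, 0, 0, 5, 0, 0.3, 0, 0, 0, 0, 5, 0, 0.3, 0, 0, 0, 0],
)

```text
t: 12.15
tcp_pos: [0.5482, -0.2821, 0.2199]
tool_rot: [0.271, -0.653, 0.653, -0.272]
ft_force: [3.1, 3.9, -1.1]
width: 0.0562
```

```bash
python3 -c "
from st import *
st()"
```

```text
t 12.15 loc x -18.4 y 48.9 z 219.9 mm | Fx -5.0 Fy -0.5 Fz -1.1 | Mx 0.11 My 1.28| yaw -2.354 w 0.0562
```

Call:
apply_moves(
  increments=[5, 0, 0.05, 0, 0, 0, 0, 5, 0, 0.1, 0, 0, 0, 0, 5, 0, 0.1, 0, 0, 0, 0],
)

```text
t: 12.45
tcp_pos: [0.5482, -0.2822, 0.219]
tool_rot: [0.271, -0.653, 0.653, -0.272]
ft_force: [3.2, 3.6, 0.8]
width: 0.0561
```

```bash
python3 -c "
from st import *
st()"
```

```text
t 12.45 loc x -18.4 y 48.9 z 219.0 mm | Fx -4.9 Fy -0.3 Fz 0.8 | Mx 0.06 My 1.29| yaw -2.354 w 0.0561
```

Call:
apply_moves(
  increments=[5, 0, 0.05, 0, 0, 0, 0, 5, 0, 0.1, 0, 0, 0, 0, 5, 0, 0.1, 0, 0, 0, 0],
)

```text
t: 12.75
tcp_pos: [0.5483, -0.2822, 0.2181]
tool_rot: [0.271, -0.653, 0.653, -0.272]
ft_force: [4.8, 3.3, -0.5]
width: 0.0558
```

```bash
python3 -c "
from st import *
st()"
```

```text
t 12.75 loc x -18.4 y 48.9 z 218.1 mm | Fx -5.8 Fy 1.1 Fz -0.5 | Mx 0.07 My 1.28| yaw -2.354 w 0.0558
```

Call:
apply_moves(
  increments=[5, 0, 0.05, 0, 0, 0, 0, 5, 0, 0.1, 0, 0, 0, 0, 5, 0, 0.1, 0, 0, 0, 0],
)

```text
t: 13.05
tcp_pos: [0.5482, -0.2823, 0.2171]
tool_rot: [0.271, -0.653, 0.653, -0.272]
ft_force: [3.5, 3.4, -0.0]
width: 0.0561
```

```bash
python3 -c "
from st import *
st()"
```

```text
t 13.05 loc x -18.3 y 49.0 z 217.1 mm | Fx -4.9 Fy 0.0 Fz -0.0 | Mx 0.09 My 1.27| yaw -2.354 w 0.0561
```

Call:
apply_moves(
  increments=[5, 0, 0.05, 0, 0, 0, 0, 5, 0, 0.1, 0, 0, 0, 0, 5, 0, 0.1, 0, 0, 0, 0],
)

```text
t: 13.35
tcp_pos: [0.5481, -0.2824, 0.216]
tool_rot: [0.271, -0.653, 0.653, -0.272]
ft_force: [4.4, 3.9, -0.9]
width: 0.0559
```

Call:
apply_moves(
  increments=[5, 0, 0.05, 0, 0, 0, 0, 5, 0, 0.1, 0, 0, 0, 0, 5, 0, 0.1, 0, 0, 0, 0],
)

```text
t: 13.65
tcp_pos: [0.5459, -0.284, 0.2139]
tool_rot: [-0.272, 0.653, -0.653, 0.27]
ft_force: [-0.1, 0.0, -1.6]
width: 0.0555
```

```bash
python3 -c "
from st import *
st()"
```

```text
t 13.65 loc x -15.5 y 48.5 z 213.9 mm | Fx 0.1 Fy -0.1 Fz -1.6 | Mx 0.02 My 0.02| yaw -2.356 w 0.0555
```

Call:
apply_moves(
  increments=[5, 0, 0.05, 0, 0, 0, 0, 5, 0, 0.1, 0, 0, 0, 0, 5, 0, 0.1, 0, 0, 0, 0],
)

```text
t: 13.95
tcp_pos: [0.547, -0.283, 0.2134]
tool_rot: [-0.271, 0.653, -0.653, 0.271]
ft_force: [-0.2, -0.2, -3.2]
width: 0.0559
```

Call:
apply_moves(
  increments=[5, 0, 0.05, 0, 0, 0, 0, 5, 0, 0.1, 0, 0, 0, 0, 5, 0, 0.1, 0, 0, 0, 0],
)

```text
t: 14.25
tcp_pos: [0.5474, -0.2827, 0.2126]
tool_rot: [-0.271, 0.653, -0.653, 0.271]
ft_force: [0.1, -0.0, -1.7]
width: 0.056
```

```bash
python3 -c "
from st import *
st()"
```

```text
t 14.25 loc x -17.4 y 48.7 z 212.6 mm | Fx -0.0 Fy 0.1 Fz -1.7 | Mx 0.02 My -0.02| yaw -2.355 w 0.0560
```

Call:
apply_moves(
  increments=[5, 0, -0.05, 0, 0, 0, 0, 5, 0.1, -0.05, 0, 0, 0, 0, 5, 0.2, -0.05, 0, 0, 0, 0, 5, 0.3, -0.05, 0, 0, 0, 0, 5, 0.3, -0.05, 0, 0, 0, 0],
)

```text
t: 14.75
tcp_pos: [0.5451, -0.2851, 0.2132]
tool_rot: [0.271, -0.653, 0.653, -0.271]
ft_force: [-0.4, -0.0, -1.9]
width: 0.0562
```

```bash
python3 -c "
from st import *
st()"
```

```text
t 14.75 loc x -14.1 y 48.8 z 213.2 mm | Fx 0.3 Fy -0.3 Fz -1.9 | Mx 0.02 My -0.01| yaw -2.355 w 0.0562
```

Call:
apply_moves(
  increments=[5, 0.1, 0, 0, 0, 0, 0, 5, 0.2, 0, 0, 0, 0, 0, 5, 0.3, 0, 0, 0, 0, 0, 5, 0.3, 0, 0, 0, 0, 0],
)

```text
t: 15.15
tcp_pos: [0.543, -0.2872, 0.2131]
tool_rot: [0.271, -0.653, 0.653, -0.271]
ft_force: [-0.3, -0.6, -1.8]
width: 0.056
```

```bash
python3 -c "
from st import *
st()"
```

```text
t 15.15 loc x -11.2 y 48.8 z 213.1 mm | Fx 0.7 Fy 0.2 Fz -1.8 | Mx -0.01 My -0.03| yaw -2.355 w 0.0560
```

Call:
apply_moves(
  increments=[5, 0, 0.1, 0, 0, 0, 0, 5, 0, 0.2, 0, 0, 0, 0, 5, 0, 0.3, 0, 0, 0, 0, 5, 0, 0.4, 0, 0, 0, 0, 5, 0, 0.4, 0, 0, 0, 0],
)

```text
t: 15.65
tcp_pos: [0.5431, -0.2869, 0.2089]
tool_rot: [-0.271, 0.653, -0.653, 0.271]
ft_force: [-0.6, 0.7, -2.3]
width: 0.0559
```

```bash
python3 -c "
from st import *
st()"
```

```text
t 15.65 loc x -11.4 y 48.6 z 208.9 mm | Fx -0.1 Fy -0.9 Fz -2.3 | Mx -0.02 My 0.00| yaw -2.355 w 0.0559
```

Call:
apply_moves(
  increments=[5, 0, 0.1, 0, 0, 0, 0, 5, 0, 0.2, 0, 0, 0, 0, 5, 0, 0.2, 0, 0, 0, 0],
)

```text
t: 15.95
tcp_pos: [0.5431, -0.2869, 0.207]
tool_rot: [-0.271, 0.653, -0.653, 0.271]
ft_force: [-0.1, 0.5, -2.3]
width: 0.0559
```

```bash
python3 -c "
from st import *
st()"
```

```text
t 15.95 loc x -11.4 y 48.6 z 207.0 mm | Fx -0.3 Fy -0.5 Fz -2.3 | Mx -0.01 My -0.06| yaw -2.355 w 0.0559
```

Call:
apply_moves(
  increments=[5, 0, 0.1, 0, 0, 0, 0, 5, 0, 0.1, 0, 0, 0, 0],
)

```text
t: 16.15
tcp_pos: [0.5431, -0.287, 0.206]
tool_rot: [-0.271, 0.653, -0.653, 0.271]
ft_force: [-0.3, 0.4, -2.1]
width: 0.0558
```

```bash
python3 -c "
from st import *
st()"
```

```text
t 16.15 loc x -11.4 y 48.7 z 206.0 mm | Fx -0.1 Fy -0.5 Fz -2.1 | Mx 0.01 My -0.01| yaw -2.355 w 0.0558
```

Call:
apply_moves(
  increments=[5, 0, 0.07, 0, 0, 0, 0, 5, 0, 0.07, 0, 0, 0, 0],
)

```text
t: 16.35
tcp_pos: [0.5431, -0.287, 0.2054]
tool_rot: [-0.271, 0.653, -0.653, 0.271]
ft_force: [-0.2, -0.6, -1.8]
width: 0.0558
```

```bash
python3 -c "
from st import *
st()"
```

```text
t 16.35 loc x -11.4 y 48.7 z 205.4 mm | Fx 0.6 Fy 0.3 Fz -1.8 | Mx 0.07 My -0.02| yaw -2.355 w 0.0558
```

Call:
apply_moves(
  increments=[5, 0, 0.07, 0, 0, 0, 0, 5, 0, 0.07, 0, 0, 0, 0],
)

```text
t: 16.55
tcp_pos: [0.5432, -0.287, 0.2047]
tool_rot: [0.271, -0.653, 0.653, -0.271]
ft_force: [-1.1, -0.1, -2.5]
width: 0.0557
```

```bash
python3 -c "
from st import *
st()"
```

```text
t 16.55 loc x -11.4 y 48.7 z 204.7 mm | Fx 0.9 Fy -0.7 Fz -2.5 | Mx 0.06 My -0.02| yaw -2.355 w 0.0557
```

Call:
apply_moves(
  increments=[5, 0, 0.07, 0, 0, 0, 0, 5, 0, 0.07, 0, 0, 0, 0],
)

```text
t: 16.75
tcp_pos: [0.5433, -0.287, 0.2046]
tool_rot: [0.271, -0.653, 0.653, -0.271]
ft_force: [-2.0, 1.8, 1.8]
width: 0.0559
```

```bash
python3 -c "
from st import *
st()"
```

```text
t 16.75 loc x -11.5 y 48.8 z 204.6 mm | Fx 0.2 Fy -2.7 Fz 1.8 | Mx -0.34 My -0.15| yaw -2.355 w 0.0559
```

```bash
python3 - <<'E'
from st import *
C=look("d_side","side",260,70,340,160,6.5)
st()
E
```

```text
t 16.80 loc x -11.4 y 48.8 z 204.6 mm | Fx 0.9 Fy -1.6 Fz 3.0 | Mx -0.41 My -0.20| yaw -2.355 w 0.0559
```

View pics/d_side.png

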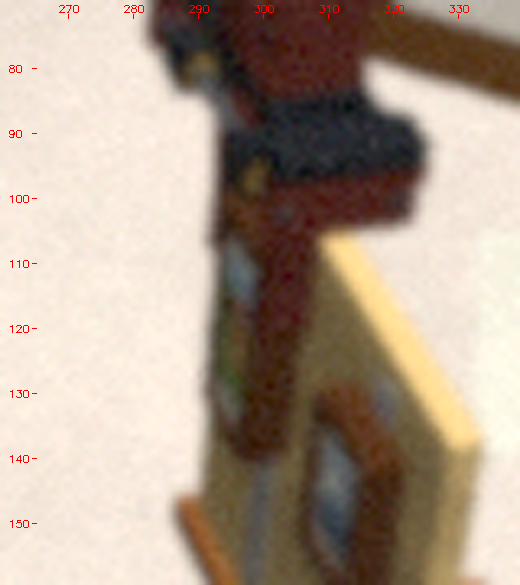

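Call:
apply_moves(
  increments=[5.5, 0, -0.05, 0, 0, 0, 0, 5.5, 0, -0.05, 0, 0, 0, 0, 5.5, 0, -0.05, 0, 0, 0, 0],
  squeeze=6,
)

```text
t: 17.1
tcp_pos: [0.5433, -0.287, 0.2046]
tool_rot: [0.271, -0.653, 0.653, -0.271]
ft_force: [-0.8, 0.2, 0.7]
width: 0.0557
```

```bash
python3 -c "
from st import *
st()"
```

```text
t 17.10 loc x -11.5 y 48.8 z 204.6 mm | Fx 0.4 Fy -0.7 Fz 0.7 | Mx -0.06 My -0.01| yaw -2.355 w 0.0557
```

Call:
apply_moves(
  increments=[5.7, 0, 0, 0, 0, 0, 0, 5.8, 0, 0, 0, 0, 0, 0, 5.9, 0, 0, 0, 0, 0, 0, 6.1, 0, 0, 0, 0, 0, 0, 6.3, 0, 0, 0, 0, 0, 0, 6.5, 0, 0, 0, 0, 0, 0, 6.5, 0, 0, 0, 0, 0, 0],
)

```text
t: 17.8
tcp_pos: [0.5432, -0.287, 0.2046]
tool_rot: [0.271, -0.653, 0.653, -0.271]
ft_force: [0.6, 0.4, 0.6]
width: 0.0649
```

```bash
python3 - <<'E'
from st import *
st()
C=look("e_side","side",260,70,340,160,6.5)
E
```

```text
t 17.80 loc x -11.4 y 48.7 z 204.6 mm | Fx -0.7 Fy 0.2 Fz 0.6 | Mx 0.07 My -0.00| yaw -2.355 w 0.0649
```

View pics/e_side.png

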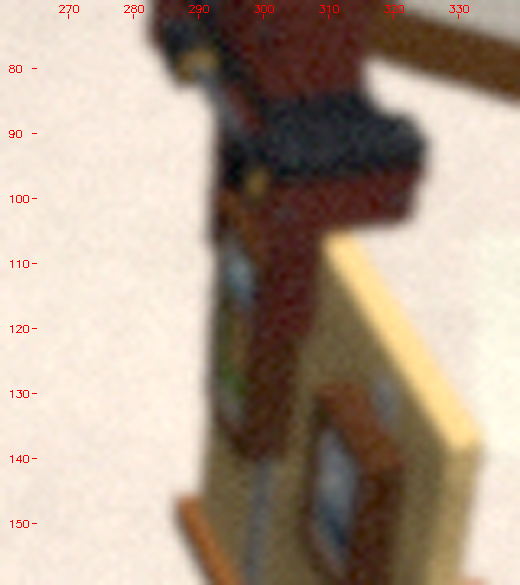

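Call:
apply_moves(
  increments=[7, 0, 0, 0, 0, 0, 0, 7.5, 0, 0, 0, 0, 0, 0, 8, 0, 0, 0, 0, 0, 0, 8, -0.2, -0.5, 0, 0, 0, 0, 8, -0.3, -1.5, 0, 0, 0, 0, 8, -0.3, -3, 0, 0, 0, 0, 8, -0.3, -5, 0, 0, 0, 0, 8, -0.3, -7.5, 0, 0, 0, 0, 8, -0.3, -10, 0, 0, 0, 0, 8, -1, -13, 0, 0, 0, 0, 8, -4, -14, 0, 0, 0, 0, 8, -8, -14, 0, 0, 0, 0],
)

```text
t: 19.05
tcp_pos: [0.6004, -0.2323, 0.3492]
tool_rot: [0.268, -0.652, 0.656, -0.271]
ft_force: [-0.1, 0.3, -0.4]
width: 0.0799
```

Call:
apply_moves(
  increments=[8, -4, 0, 0, 0, 0, 0, 8, -8, 0, 0, 0, 0, 0, 8, -12, 0, 0, 0, 0, 0, 8, -16, 0, 0, 0, 0, 0, 8, -16, 0, 0, 0, 0, 0, 8, -16, 0, 0, 0, 0, 0],
)

```text
t: 19.65
tcp_pos: [0.7131, -0.1158, 0.3454]
tool_rot: [-0.271, 0.653, -0.653, 0.272]
ft_force: [-0.8, -0.1, -1.1]
width: 0.0799
```

```bash
python3 - <<'E'
from st import *
st()
C=look("f_side","side",260,70,340,160,6.5)
D=look("f_top","top",320,150,430,240,7)
f=np.array([-.012,.048,0]);
for h in(.1225,.2325):
  for nm,K in(("side",C),("top",D)): print(nm,h,proj(K,T(b,[[x,.048+y,h] for x in(-.024,0) for y in(-.028,.028)])).round(1).tolist())
for c in("side","top"):print(c,arm.spot_point("frame",c)[:4],arm.spot_point("bar",c)[:4])
E
```

```text
t 19.65 loc x -252.6 y 48.4 z 345.4 mm | Fx 0.6 Fy -0.5 Fz -1.1 | Mx 0.03 My -0.05| yaw -2.353 w 0.0799
side 0.1225 [[296.0, 142.4], [290.2, 131.2], [303.8, 141.2], [297.7, 130.1]]
top 0.1225 [[362.1, 195.9], [374.9, 183.2], [367.7, 201.5], [380.5, 188.8]]
side 0.2325 [[299.3, 111.1], [293.0, 100.2], [307.5, 110.0], [301.0, 99.2]]
top 0.2325 [[372.2, 193.3], [386.3, 179.4], [378.4, 199.4], [392.4, 185.5]]
side [{'at': [296.3, 136.0], 'p': 0.75}, {'at': [287.6, 267.9], 'p': 0.73}, {'at': [296.3, 238.9], 'p': 0.55}, {'at': [301.5, 121.4], 'p': 0.55}] [{'at': [292.3, 253.8], 'p': 0.93}, {'at': [295.5, 226.8], 'p': 0.62}, {'at': [302.9, 120.2], 'p': 0.57}]
top [{'at': [252.1, 239.3], 'p': 0.57}, {'at': [283.3, 233.3], 'p': 0.52}, {'at': [353.9, 208.3], 'p': 0.37}] [{'at': [254.4, 239.3], 'p': 0.57}, {'at': [285.2, 231.5], 'p': 0.47}]
```

View pics/f_side.png

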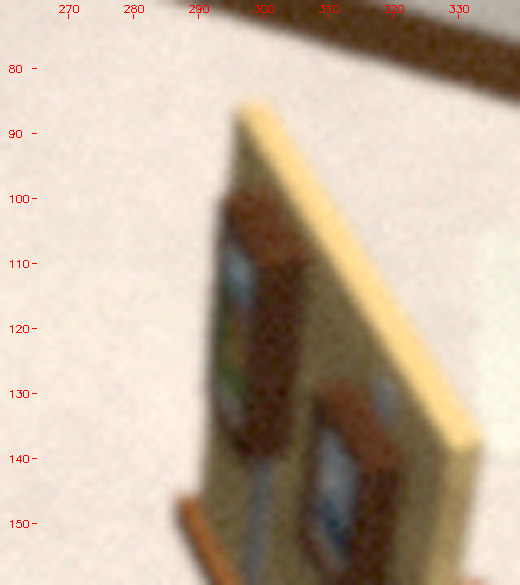

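View pics/f_top.png

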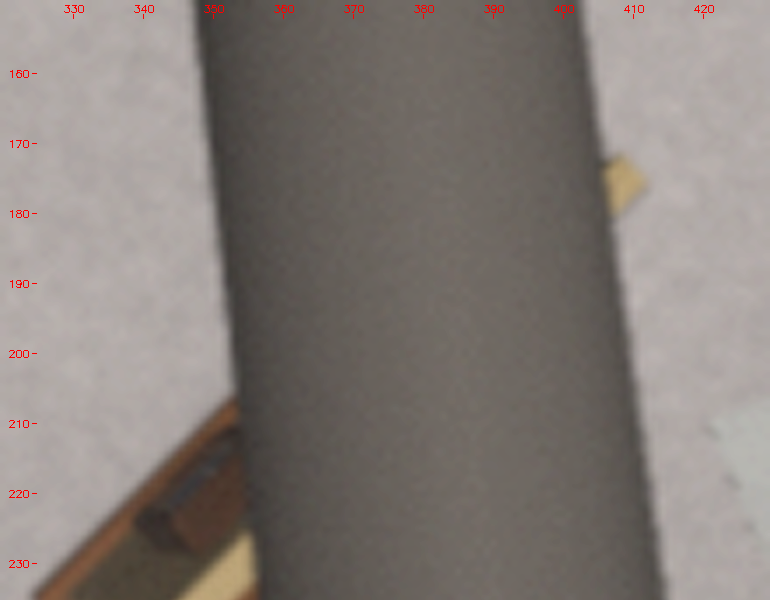

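Call:
apply_moves(
  increments=[8, 0, 0, -4, 0, 0, 0, 8, 0, 0, -8, 0, 0, 0, 8, 0, 0, -12, 0, 0, 0, 8, 0, 0, -16, 0, 0, 0, 8, 0, 0, -20, 0, 0, 0, 8, 0, 0, -20, 0, 0, 0, 8, 0, 0, -20, 0, 0, 0],
)

```text
t: 20.65
tcp_pos: [0.5707, 0.024, 0.3454]
tool_rot: [0.271, -0.652, 0.654, -0.272]
ft_force: [0.4, 0.4, -0.4]
width: 0.08
```

```bash
python3 - <<'E'
from st import *
st()
D=look("h_top","top",320,160,430,245,7)
look("h_side","side",100,60,360,340,2)
for h in(.1285,.2385):
  print(h,proj(D,T(b,[[x,.048+y,h] for x in(-.024,0) for y in(-.028,.028)])).round(1).tolist())
E
```

```text
t 20.65 loc x -251.2 y -151.2 z 345.4 mm | Fx -0.6 Fy 0.0 Fz -0.4 | Mx 0.05 My -0.04| yaw -2.354 w 0.0800
0.1285 [[362.6, 195.7], [375.5, 183.1], [368.2, 201.4], [381.1, 188.7]]
0.2385 [[372.9, 193.1], [386.9, 179.2], [379.0, 199.3], [393.1, 185.3]]
```

View pics/h_top.png

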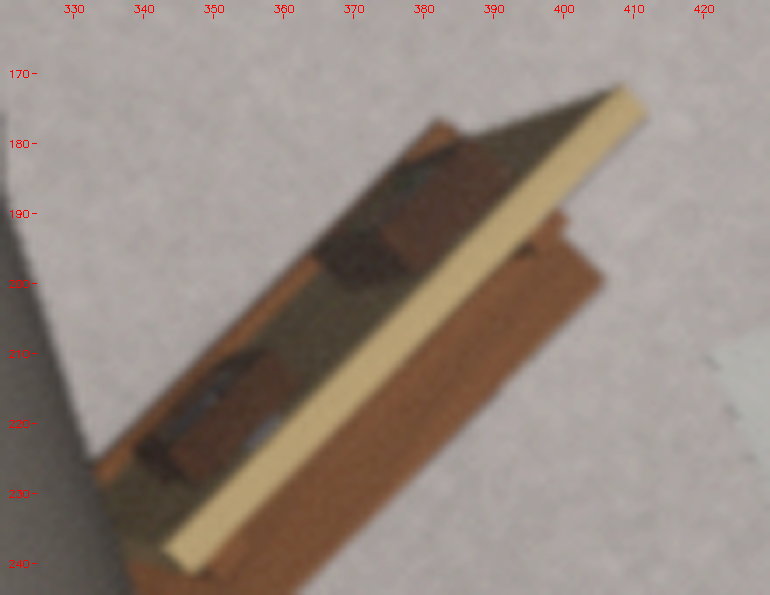

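View pics/h_side.png

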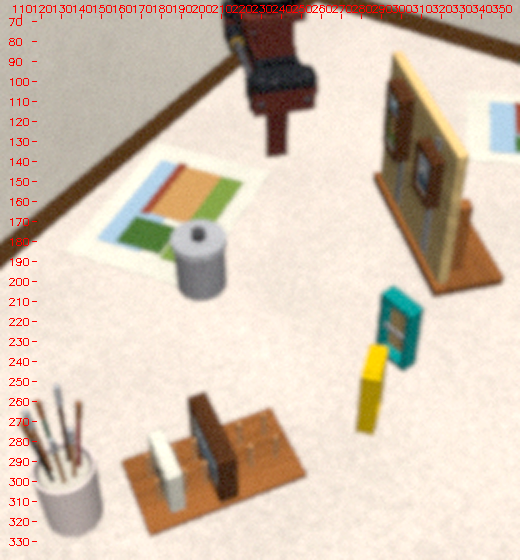

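The picture shows the frame flush on the board, with its top-face corners at (373.5,193.5) and (386.5,179.5), within 1 px of where they should be. The bystanders are where they were, so I'm handing in.

```bash
python3 -c "
from rig import arm
print(arm.finish_job())"
```

```text
the job is handed in; nothing more can be done
None
```

The dark tall miniature is hanging on the free hook, picture facing out, and I handed the job in at about 21 s of the 72 s. No verdict was reported.

**What I did:**
- I took the frame from the slot at the robot's end of the rack and lifted it about 18 cm.
- I touched the bar to the keeper at 4–6 N and slid it down until the force dropped to zero.
- I pushed it in with no resistance, lowered it until it touched the throat floor, then eased off, opened the fingers and backed away. The touch was where the keeper slip had predicted, within about 1 mm.

**What the last checks showed:**
- **Position:** in both views the frame is upright and flush. In the top view its top corners lie within 1 px (about 3 mm) of a frame centred on the track and square to the board.
- **Forces:** the highest contact force in my readings was about 6 N, against the 25 N limit. Readings came only at the end of each move, so a short peak in between could have been missed.
- **Other things:** the rack pictures, brush washer and brush jar look unmoved in the side view, though I did not measure them. The gripper is clear.

**What disagreed:**
- The two cameras placed the board about 7 mm apart along its width, so I used the combined fit.
- My estimate of the throat floor from the pictures (about 175–179 mm) was slightly below what contact gave (about 181 mm). Both are inside the allowed band.
- The trained networks did not give a usable reading of the frame at the hook in the top view, so that check rests on the pictures themselves.

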